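# Pack out the finishing press and hold the book tight

## Task

The blue book in the press is too thin for the short stroke of the jaw: stand orange packing boards from the wooden block, tabs up, side by side in the gap between the book and the jaw, until the jaw bites before it reaches its stop, and leave the boards you do not need in the block. Then push the jaw firmly against the stack so that book and boards are squeezed tight against the fence, and finish while still holding it there (it springs back if you let go), so that I can work on the spine. Do not disturb the other things on the table.

Things in the scene. Friction and masses are not known exactly. Their poses are not given: they have to be found in the camera images.
- press: bookbinder's finishing press lying on the table, fixed: aluminium bed plate 270 x 180 mm, 12 mm thick. Origin: centre of the plate's underside (table level), z up, x the closing direction (jaw towards fence). The bed's top, on which book and boards stand, is 12 mm up. Along both sides, 75 mm off the centre line, run steel guide rods (12 mm thick, centre 36 mm up) that leave 138 mm free between them
- jaw (a joint): travel of the press's sliding beech jaw towards the fence, m: 0 = fully back (where light return springs of about 3 N, 7 N at the end, keep it), 0.026 = end stop. The jaw stays upright on the guide rods, 112 mm wide, its top 63 mm above the table
- jaw_face (a point): centre of the jaw's flat clamping face (moves with the jaw), 38 mm above the table; with the jaw fully back it lies at x = -45 mm in the press's frame. Its x axis is the closing direction, out of the face towards the fence
- jaw_handle (a point): grip point on the jaw's upright round black handle (24 mm diameter, from about 40 to 112 mm above the table); this point is on its axis, 97 mm above the table and 47 mm behind the clamping face. Push it along the press's x to close the jaw
- fence: the press's back fence, an upright beech plate 112 mm wide, 56 mm high, clamped on the bed by two black star knobs; it cannot be moved. Origin: middle of the lower edge of its face, on the bed's top; the face looks to the fence's -x, towards the jaw; axes as the press
- book_mid (a point): small hardback in blue cloth, standing spine up against the fence's face, loose: 30 mm thick (x), 100 mm wide (y), 60 mm high, about 120 g. This point is its centre; the face towards the jaw is 15 mm from it. The gap to fill is between this face and the jaw face, 32 to 54 mm with the jaw back
- rack: dark wooden block, fixed, 150 x 108 x 38 mm, with four slots across (along its y), 14.6 mm wide and 32 mm deep, at x = -54, -18, 18 and 54 mm; origin: centre of its underside
- board1_mid (a point): orange plastic packing board, an upright plate 12 mm thick (its x), 100 mm wide (its y) and 56 mm high, with a finger tab in the middle of its top edge (36 mm wide in y, 12 mm thick, 50 mm high; 106 mm over all), about 75 g. This point is its centre half-way up: 53 mm above its foot; the tab spans from 3 to 53 mm above this point. It stands in a slot of the wooden block
- board2_mid (a point): orange plastic packing board, an upright plate 12 mm thick (its x), 100 mm wide (its y) and 56 mm high, with a finger tab in the middle of its top edge (36 mm wide in y, 12 mm thick, 50 mm high; 106 mm over all), about 75 g. This point is its centre half-way up: 53 mm above its foot; the tab spans from 3 to 53 mm above this point. It stands in a slot of the wooden block
- board3_mid (a point): orange plastic packing board, an upright plate 12 mm thick (its x), 100 mm wide (its y) and 56 mm high, with a finger tab in the middle of its top edge (36 mm wide in y, 12 mm thick, 50 mm high; 106 mm over all), about 75 g. This point is its centre half-way up: 53 mm above its foot; the tab spans from 3 to 53 mm above this point. It stands in a slot of the wooden block
- board4_mid (a point): orange plastic packing board, an upright plate 12 mm thick (its x), 100 mm wide (its y) and 56 mm high, with a finger tab in the middle of its top edge (36 mm wide in y, 12 mm thick, 50 mm high; 106 mm over all), about 75 g. This point is its centre half-way up: 53 mm above its foot; the tab spans from 3 to 53 mm above this point. It stands in a slot of the wooden block
- tape: roll of parcel tape lying flat, 64 mm across, 22 mm high; origin at its underside (as for the other bystanders). Leave alone
- spool: white thread spool, 36 mm across, 68 mm high. Leave alone
- glue: white glue bottle, 34 mm across, 105 mm high. Leave alone
- glue2: second white glue bottle, 34 mm across, 105 mm high. Leave alone
- pot: metal glue pot, 72 mm across, 85 mm high. Leave alone
- stapler: black stapler, 135 x 34 x 59 mm. Leave alone
- brush: glue brush lying on the table, 200 mm long. Leave alone
Mind the look-alikes: they are no part of the job. Leave any turquoise or yellow look-alike of the part that bears board4_mid alone.

How it is judged:
By the outcome, as a careful person would: the job done as asked, in the order asked, and still so for the second after the job is handed in, while the arm keeps its last pose, push and grip.
It also fails if it takes over 72 s, if anything falls off the work surface, if the arm or the gripper's body presses on something with over 40 N, if the wrist force passes 120 N, or if a joint passes its speed limit or range.

## Robot

A 6-joint arm with a two-finger parallel gripper is mounted at the origin on the work surface. World frame = base frame: x ahead of the robot, y to its left, z up, the work surface at z = 0. Lengths are in m, angles in rad, forces in N, time in s.
With the tool pointing down it reaches from about 0.35 to 0.85 m from the base axis. Payload 8.1 kg.
Tool frame: the origin (TCP) lies on the mounting face of the last link; the fingertips stand 186 mm ahead of it and the grasp point (between the pads) lies 167 mm ahead of it; z points along the fingers, y is the direction in which the jaws open and shut (so a half turn about z gives the same grasp; the last joint's range is limited). The gripper opens to 93 mm and grips with 3 to 60 N. Pads are 15 mm wide; open, the fingers measure 128 mm over their backs; the gripper's body (75 mm by 188 mm) begins 65 mm behind the grasp point.
Start: joints at [1.084, 0.13, 1.488, -0, 1.523, -0.085], TCP at [0.235, 0.552, 0.405] pointing down, gripper open.
Joint ranges: [-2.96, 2.96], [-0.89, 2.26], [0.02, 2.5], [-1.34, 4.48], [0, 2.73], [-2.66, 2.66]. Speed limits (rad/s): [2.39, 2.39, 2.79, 3.14, 3.14, 3.14].

## Interface

Orientations are given as a rotation vector (axis times angle).
In Python, from plant import robot, read_camera, spotter gives the robot as it stands.
- The arm moves only by the tool arm_command, never from a script. Its arguments are lists of equal length, an entry for each row: "xyz": the shift along the world's x, y, z in cm, a list of three; "turn": the turn, a rotation vector about the world's x, y, z in rad, a list of three. A call has 1 to 12 rows; each row shifts and turns the commanded pose from where the row before left it; what a row does not reach is not made up. A row lasts 1/8 s, in which the tool goes at most 62.5 mm and 10.7 degrees, less where a joint would pass 70% of its speed; a pose out of reach is approached as far as the arm can. A call is refused whole if a number of a shift passes 6.25 or a number of a turn 0.188, either way. A call with a gripper value outside its range is refused whole. "gripper" is the finger opening in cm, from 0 to 9.3, set as the call begins (left out, the last holds). The fingers move at their own pace and stop on an object; "force" is the grip in N (left out, the last holds). Time passes only in rows, so rows that do not move let the fingers close. It gives the time, the measured TCP pose, the force and the opening at its end, in the units of the state.
- robot.read_state(): the state, without advancing time (a new reading comes with each control period).
- read_camera(name): name is "scene" or "top"; returns a dict with "frame" (480x640x3 uint8, red, green, blue), "z_map" (480x640 float32, m along the optical axis (not along the pixel's ray), 0 where there is no reading), "fx", "fy", "cx", "cy" (pixels), "distortion" ([k1, k2, p1, p2, k3] as OpenCV has them; the pictures are not rectified), "eye" and "orientation" of the camera in the world. Camera axes: x right, y down, z forward; pixel columns grow to the right and rows downward; lengths in m; the calibration is good to about 2 mm. A picture is of the moment at which its call begins.
- robot.close_job(): hands the job in, once; it reports no verdict.
Trained networks look in a picture, given as the dict that the camera call returned (one of the last four; its "shot" number tells which), for a name from the list of things; names that differ only in an ending like _2 or _b are one class to them, and where a whole thing is asked for, a point or a joint stands for the part that bears it (a point fixed in the world has none). Each returns a list of dicts, best first, with "confidence" (0 to 1); they miss things now and then, are a little off and sometimes report something else, mostly with a low value. They report only what shows in the picture. A call takes as long as a camera call. They do not tell look-alikes from the thing itself.
- spotter.masks_of(picture, query): "pixels" (480x640 bool, what is visible of it) and "centre" ([row, column] in pixels, amid what is visible of it).
The state is a dict: "t": time; "q": joint angles; "dq": joint speeds; "joint_torque": joint torques, N m; "tool_pos": TCP position; "orientation": TCP orientation; "force": force on the tool from outside, world axes, zero at the start; "wrist_torque": the same for the moment, N m; "opening": finger opening in m.
Only numpy, scipy, OpenCV 4.12 (cv2) and the standard library are available. Lean on these libraries where they do the work, as an engineer would, in place of code of your own. Each camera call takes 0.05 s, during which the arm holds its last target. There are 200 camera calls.

## Working session

There is one attempt and no reset: what is moved stays moved. The work goes in short steps, Python scripts to look and compute and a tool call to move; the robot and the scene stay as the last step left them, time stands still between calls to the robot, and variables do not carry over. Pictures are saved under pics/ and viewed, about 8 in all and at most 12, crops included, and the job is handed in when it is done.

Besides the shell and the picture viewer there is one more tool, called as name(argument=value, ...) on one line, values as JSON. arm_command: Moves the arm, as the interface text tells. Its arguments: {"type":"object","properties":{"xyz":{"type":"array","items":{"type":"array","items":{"type":"number"}}},"turn":{"type":"array","items":{"type":"array","items":{"type":"number"}}},"gripper":{"type":"number"},"force":{"type":"number"}},"required":["xyz","turn"]}

```bash
ls; mkdir -p pics; cat > h.py <<'E'
import numpy as np, cv2
from scipy.spatial.transform import Rotation as R
from plant import robot, read_camera, spotter
def rot(o):
    o=np.array(o,float)
    return o if o.shape==(3,3) else (R.from_rotvec(o).as_matrix() if o.size==3 else R.from_quat(o).as_matrix())
def cloud(p):
    v,u=np.mgrid[0:480,0:640]
    K=np.array([[p['fx'],0,p['cx']],[0,p['fy'],p['cy']],[0,0,1.]])
    n=cv2.undistortPoints(np.stack([u.ravel(),v.ravel()],1).astype(np.float64)[:,None],K,np.array(p['distortion'],float))[:,0]
    z=p['z_map'].ravel().astype(float)
    P=np.c_[n*z[:,None],z]@rot(p['orientation']).T+np.array(p['eye'])
    P[z<=0]=np.nan
    return P.reshape(480,640,3)
def save(p,name,crop=None,s=1):
    f=p['frame'][...,::-1]
    if crop: r0,r1,c0,c1=crop; f=f[r0:r1,c0:c1]
    cv2.imwrite('pics/'+name,cv2.resize(f,None,fx=s,fy=s,interpolation=cv2.INTER_CUBIC))
E
python3 - <<'E'
from h import *
for n in('scene','top'):
    p=read_camera(n); save(p,n+'0.png'); print(n,p['eye'],p['orientation'],p['fx'])
    C=cloud(p)
    for q in ['press','jaw_handle','fence','book_mid','rack','board1_mid','tape','spool','glue','pot','stapler','brush']:
        for m in spotter.masks_of(p,q)[:6]:
            P=C[m['pixels']]; 
            print(q,round(m['confidence'],2),np.round(m['centre']),np.round(np.nanmedian(P,0),3),np.round(np.nanmax(P[:,2]),3), m['pixels'].sum())
print(robot.read_state())
E
```

```text
pics
scene [1.28313173 0.2810129  0.88175186] [-1.45278935 -2.16640742  0.86198314] 462.3325475413312
press 0.9 [217. 278.] [ 0.516 -0.174  0.039] 0.118 3584
jaw_handle 0.72 [203. 274.] [ 0.488 -0.203  0.053] 0.118 1118
fence 0.65 [238. 267.] [ 0.607 -0.16   0.042] 0.073 1627
fence 0.56 [327. 322.] [0.8   0.07  0.062] 0.108 453
fence 0.39 [302. 424.] [0.625 0.24  0.03 ] 0.044 741
fence 0.21 [244. 432.] [0.507 0.222 0.064] 0.118 407
book_mid 0.7 [218. 268.] [ 0.564 -0.173  0.073] 0.077 382
book_mid 0.42 [326. 322.] [0.8   0.07  0.061] 0.108 463
rack 0.84 [300. 421.] [0.623 0.238 0.031] 0.044 817
board1_mid 0.69 [244. 430.] [0.507 0.22  0.064] 0.118 409
tape 0.75 [213. 353.] [ 0.43  -0.002  0.02 ] 0.028 314
spool 0.88 [284. 313.] [0.691 0.001 0.047] 0.072 348
spool 0.63 [325. 322.] [0.8   0.07  0.059] 0.108 490
glue 0.87 [254. 517.] [0.439 0.43  0.054] 0.11 463
glue 0.72 [326. 321.] [0.8   0.07  0.062] 0.108 455
glue 0.35 [242. 430.] [0.507 0.22  0.064] 0.118 443
pot 0.82 [310. 266.] [ 0.81  -0.049  0.074] 0.09 1272
stapler 0.89 [318. 543.] [0.6   0.505 0.053] 0.066 1290
brush 0.76 [22
[... 1196 characters left out ...]
35 [178. 332.] [ 0.782 -0.059  0.082] 0.094 565
{'t': 1.3, 'q': array([ 1.08361610e+00,  1.30432121e-01,  1.48816376e+00,  1.14682019e-05,
        1.52297981e+00, -8.54280028e-02]), 'dq': array([ 0.00124801,  0.00021257,  0.00016799, -0.00105376,  0.00027449,
       -0.00058908]), 'joint_torque': array([ 6.47660218e-04, -5.59766114e+01, -4.92045093e+01,  7.68135418e-02,
        2.29555462e-02,  2.31062342e-05]), 'tool_pos': array([0.23462247, 0.55224938, 0.40473594]), 'orientation': array([-6.26834998e-01, -3.07841572e+00, -3.06434982e-05]), 'force': array([-0.28098114, -0.02755446, -0.45839179]), 'wrist_torque': array([-0.01077604, -0.03023616,  0.01641357]), 'opening': 0.09279534389771911}
```

View pictures.

View pics/scene0.png

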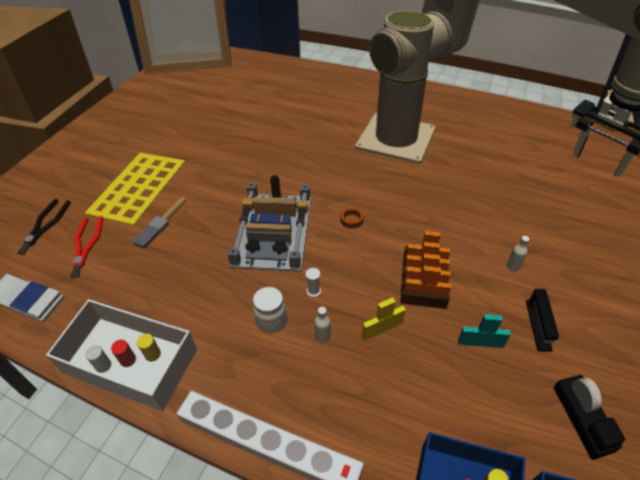

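View pics/top0.png

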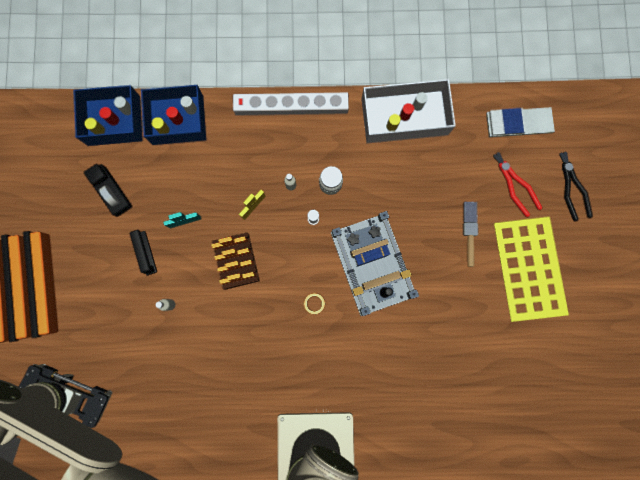

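```bash
cat > meas.py <<'E'
from h import *
def rect(P):
    (c,s,a)=cv2.minAreaRect(P[:,:2].astype(np.float32)*1000); return np.round(c,1),np.round(s,1),round(a,1)
ps={n:read_camera(n) for n in('scene','top')}
np.savez('shot.npz',**{n+'_'+k:ps[n][k] for n in ps for k in('frame','z_map')})
for n,p in ps.items():
    C=cloud(p); hsv=cv2.cvtColor(p['frame'],cv2.COLOR_RGB2HSV)
    X,Y,Z=C[...,0],C[...,1],C[...,2]
    inr=(abs(X-.55)<.12)&(abs(Y-.215)<.1); inp=(abs(X-.54)<.19)&(abs(Y+.18)<.14)
    tabs=inr&(Z>.095)&(Z<.125)&(hsv[...,0]<25)&(hsv[...,1]>150)
    k,l=cv2.connectedComponents(tabs.astype(np.uint8),connectivity=4)
    for i in range(1,k):
        P=C[l==i]
        if len(P)>8: print(n,'tab',len(P),rect(P),np.round(np.median(P,0)*1000,1))
    t=inr&(Z>.015)
    print(n,'rack',rect(C[inr&(Z>.025)]))
    table=(abs(X-.5)<.1)&(abs(Y-.08)<.04); print(n,'table z',np.nanmedian(Z[table]))
    for nm,m in {'bed':inp&(Z>.006)&(Z<.019),'handle':inp&(Z>.095),'blue':inp&(Z>.06)&(Z<.085)&(abs(hsv[...,0].astype(int)-112)<14)&(hsv[...,1]>90),
      'wood':inp&(Z>.055)&(Z<.085)&(hsv[...,0]<25)&(hsv[...,1]>60)}.items():
        k,l=cv2.connectedComponents(m.astype(np.uint8))
        for i in range(1,k):
            P=C[l==i]
            if len(P)>25: print(n,nm,len(P),rect(P),np.round(np.median(P,0)*1000,1))
E
python3 meas.py
python3 - <<'E'
from h import *
p=read_camera('top'); save(p,'top1.png',(205,320,205,425),3.6)
E
```

```text
scene tab 145 (array([504.4, 223. ]), array([17.2, 37.2]), 18.6) [506.7 222.5 110.3]
scene tab 149 (array([539.4, 229.1]), array([15. , 36.6]), 13.1) [542.7 229.7 110.1]
scene tab 154 (array([574.4, 237.8]), array([14.4, 36.4]), 15.1) [577.4 238.2 110.5]
scene tab 166 (array([608.9, 247. ]), array([16.1, 36.6]), 13.9) [612.3 248.1 110.5]
scene rack (array([556.5, 231.7]), array([153.9, 109.9]), 13.7)
scene table z 0.0012538396271257746
scene bed 42 (array([ 406.2, -177.9]), array([41. , 20.7]), 76.3) [ 407.9 -172.8   13.9]
scene bed 1209 (array([ 546.8, -180.1]), array([267.2, 180. ]), 18.2) [ 638.  -133.2   13.2]
scene bed 32 (array([ 519. , -261.6]), array([52.3, 13.8]), 7.9) [ 516.3 -263.7   13.3]
scene handle 81 (array([ 456., -210.]), array([20.2, 23.7]), 32.2) [ 458.7 -208.7  108.9]
scene blue 39 (array([ 576.3, -212.3]), array([33.6, 12.2]), 21.3) [ 576.4 -213.2   73. ]
scene blue 157 (array([ 562.3, -173.3]), array([30.8, 53.4]), 15.4) [ 561.7 -173.9   73.4]
scene blue 50 (array([ 548.3, -133.5]), array([29.6, 14.6]), 17.4) [ 547.9 -133.7   73.5]
scene wood 75 (array([ 460.1,
[... 949 characters left out ...]
array([ 440.4, -222. ]), array([ 62.8, 139.2]), 18.6) [ 435.  -229.8   12.5]
top bed 64 (array([ 417.6, -136.6]), array([66.4, 13.6]), 21.3) [ 423.6 -135.4   12.4]
top handle 61 (array([ 451.3, -213.7]), array([22.2, 19.7]), 88.6) [ 452.4 -212.6  110.4]
top blue 55 (array([ 572.6, -215.6]), array([28.6, 15.9]), 21.6) [ 572.6 -215.8   72.4]
top blue 187 (array([ 559.8, -176.9]), array([30.2, 53.6]), 17.8) [ 558.7 -176.4   71.7]
top blue 59 (array([ 546.3, -136.9]), array([29.1, 15.7]), 19.2) [ 547.  -137.4   72.4]
top wood 182 (array([ 582.7, -170.5]), array([ 14.5, 110.2]), 18.6) [ 582.2 -170.2   68.4]
top wood 271 (array([ 485.9, -203. ]), array([ 20.5, 111.5]), 18.4) [ 486.  -201.4   63. ]
```

View pics/top1.png

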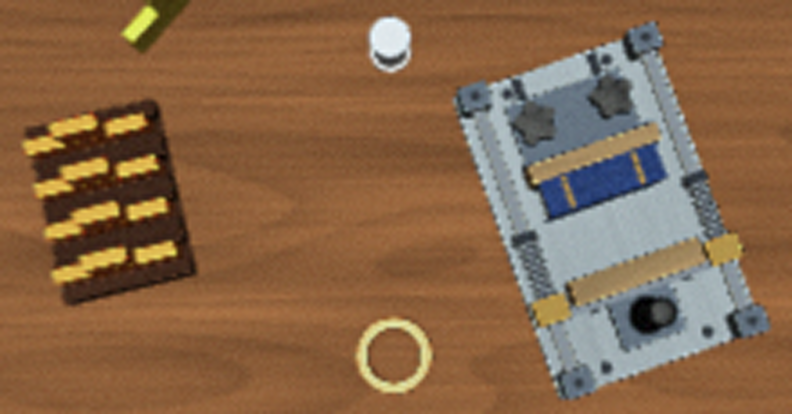

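```bash
cat > gap.py <<'E'
from h import *
th=np.radians(18.2);u=np.array([np.cos(th),np.sin(th)]);v=np.array([-u[1],u[0]])
def strip(p,z,o,xs,ys):
    W=np.array([[*(o+x*u+y*v),z] for y in ys for x in xs])
    Rm=rot(p['orientation']);K=np.array([[p['fx'],0,p['cx']],[0,p['fy'],p['cy']],[0,0,1.]])
    c=(W-np.array(p['eye']))@Rm
    q=cv2.projectPoints(c,np.zeros(3),np.zeros(3),K,np.array(p['distortion'],float))[0][:,0].astype(np.float32)
    return cv2.remap(p['frame'],q[:,0].reshape(len(ys),-1),q[:,1].reshape(len(ys),-1),cv2.INTER_CUBIC)
if __name__=='__main__':
    o=np.array([.5455,-.1805]); xs=np.arange(-150,151,.5)/1000; ys=np.arange(-100,101,1)/1000
    out=[]
    for n in('scene','top'):
        p=read_camera(n)
        for z in(.063,.072,.012):
            s=strip(p,z,o,xs,ys); 
            if z!=.012: out.append(s[75:126])
            for y0,y1 in ((60,75),(85,100),(100,115),(125,145)) if z!=.012 else ((15,22),(178,186)):
                m=s[y0:y1].astype(float).mean(0); 
                g=np.gradient(cv2.GaussianBlur(m,(1,0) if 0 else (9,1),0) if 0 else m,axis=0).sum(1)
                gb=np.gradient(m[:,2]-m[:,0])   # blue-red
                f=lambda a:[(round(xs[i]*1000,1),int(a[i]*10)) for i in range(2,len(a)-2) if abs(a[i])==abs(a[max(0,i-8):i+9]).max() and abs(a[i])>(4 if a is gb else 9)]
                print(n,z,y0,'B-R',f(gb),'I',f(g) if z==.012 else '')
    im=np.vstack(out); cv2.imwrite('pics/strips.png',cv2.resize(im[...,::-1],None,fx=1.3,fy=2.6))
E
python3 gap.py
```

```text
scene 0.063 60 B-R [(np.float64(-84.0), 61), (np.float64(-73.0), -50), (np.float64(-72.5), -50), (np.float64(24.0), -61)] I 
scene 0.063 85 B-R [(np.float64(-73.5), -48), (np.float64(-10.5), 58), (np.float64(26.0), -75)] I 
scene 0.063 100 B-R [(np.float64(-74.5), -42), (np.float64(-8.0), 55), (np.float64(25.0), -74)] I 
scene 0.063 125 B-R [(np.float64(-84.0), 61), (np.float64(-72.0), -48), (np.float64(26.5), -61)] I 
scene 0.072 60 B-R [(np.float64(-74.0), 60), (np.float64(-62.5), -51), (np.float64(33.5), -65)] I 
scene 0.072 85 B-R [(np.float64(-63.5), -52), (np.float64(-1.0), 61), (np.float64(35.0), -74)] I 
scene 0.072 100 B-R [(np.float64(-64.0), -41), (np.float64(1.5), 55), (np.float64(34.0), -76)] I 
scene 0.072 125 B-R [(np.float64(-73.5), 60), (np.float64(-63.0), -48), (np.float64(32.5), -61)] I 
scene 0.012 15 B-R [(np.float64(-122.5), -64), (np.float64(-97.5), 47), (np.float64(137.0), -51)] I [(np.float64(-97.5), -128), (np.float64(-29.5), 132), (np.float64(93.5), -105), (np.float64(124.0), 110)]
scene 0.012 178 B-R [(np.float64(135.5), -56)] I [(np.float64(-123.5), 149),
[... 1864 characters left out ...]
oat64(-129.0), 92), (np.float64(-120.0), 210), (np.float64(-59.5), -139), (np.float64(-54.0), 115), (np.float64(-46.0), -134), (np.float64(-39.0), 152), (np.float64(-28.5), 162), (np.float64(-9.5), -297), (np.float64(-1.0), 355), (np.float64(108.0), -338), (np.float64(124.5), 122), (np.float64(131.5), -128)]
top 0.012 178 B-R [(np.float64(-143.5), 120), (np.float64(-81.0), -126), (np.float64(-59.0), 126), (np.float64(131.5), -72), (np.float64(132.0), -72)] I [(np.float64(-120.5), 386), (np.float64(-81.0), -243), (np.float64(-65.0), 113), (np.float64(-58.5), 149), (np.float64(-58.0), 149), (np.float64(-44.0), 128), (np.float64(-10.5), -192), (np.float64(-1.5), 145), (np.float64(106.0), -495)]
```

View pics/strips.png

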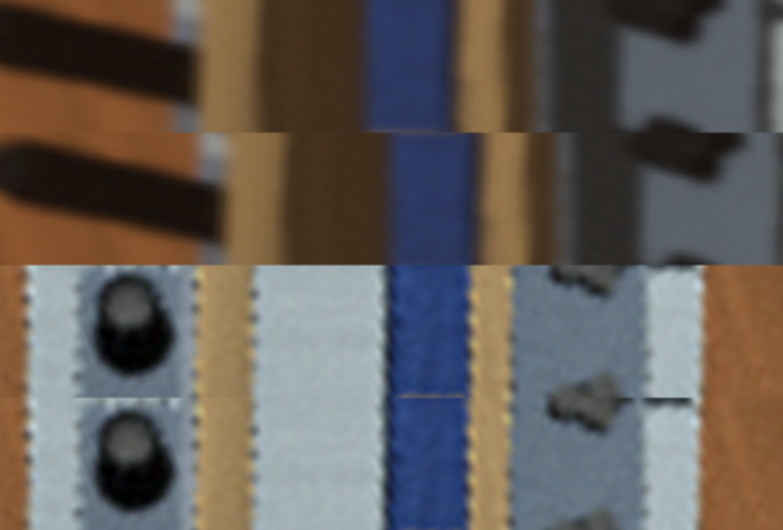

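arm_command(xyz=[[4.1, -3.4, -0.8], [4.1, -3.4, -0.8], [4.1, -3.4, -0.8], [4.1, -3.4, -0.8], [4.1, -3.4, -0.8], [4.1, -3.4, -0.8], [4.1, -3.4, -0.8], [4.1, -3.4, -0.8], [4.3, -3.7, -0.8], [0, 0, 0], [0, 0, 0]], turn=[[0, 0, 0.07], [0, 0, 0.07], [0, 0, 0.07], [0, 0, 0.07], [0, 0, 0.07], [0, 0, 0.07], [0, 0, 0.07], [0, 0, 0.07], [0, 0, 0.067], [0, 0, 0], [0, 0, 0]], gripper=6)

```text
t: 2.92
tool_pos: [0.6055, 0.2432, 0.3325]
orientation: [0.351, -3.121, -0.001]
force: [0.4, 0.5, -0.8]
opening: 0.0601
```

```bash
python3 - <<'E'
from h import *
p=read_camera('scene'); save(p,'s2.png',(190,320,370,490),4.5)
E
```

```text
(no output)
```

View pics/s2.png

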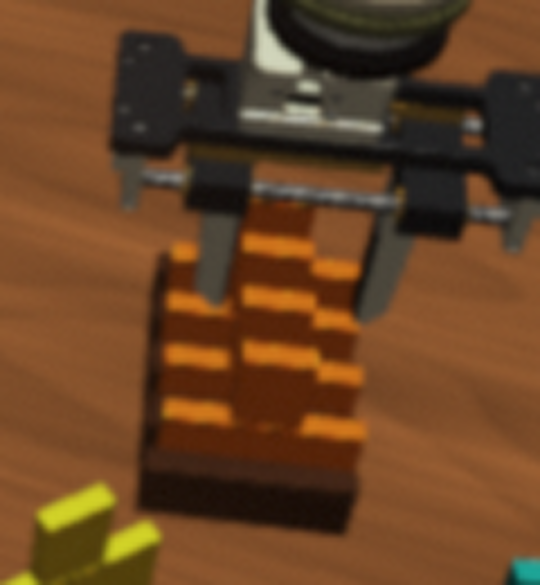

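arm_command(xyz=[[0, 0, -3.5], [0, 0, -2.6], [0, 0, -1.05], [0, 0, 0], [0, 0, 0], [0, 0, 0], [0, 0, 0], [0, 0, 0]], turn=[[0, 0, 0], [0, 0, 0], [0, 0, 0], [0, 0, 0], [0, 0, 0], [0, 0, 0], [0, 0, 0], [0, 0, 0]])

```text
t: 3.98
tool_pos: [0.6058, 0.2432, 0.2616]
orientation: [-0.353, 3.121, 0.0]
force: [-0.7, -0.5, 0.1]
opening: 0.0599
```

arm_command(xyz=[[0, 0, 0], [0, 0, 0], [0, 0, 0], [0, 0, 0]], turn=[[0, 0, 0], [0, 0, 0], [0, 0, 0], [0, 0, 0]], gripper=0, force=40)

```text
t: 4.47
tool_pos: [0.6056, 0.2432, 0.2612]
orientation: [0.353, -3.122, -0.0]
force: [1.1, 0.2, -0.8]
opening: 0.0358
```

arm_command(xyz=[[0, 0, 2.0], [0, 0, 3.5], [0, 0, 3.0], [-0.3, -2.2, 0], [-0.7, -4.5, 0], [-0.9, -6, 0], [-1, -6, 0], [-1, -6, 0], [-1, -6, 0], [-0.9, -6, 0], [-0.6, -4, 0], [-0.3, -2, 0]], turn=[[0, 0, 0], [0, 0, 0], [0, 0, 0], [0, 0, 0.01], [0, 0, 0.01], [0, 0, 0.0105], [0, 0, 0.0105], [0, 0, 0.0105], [0, 0, 0.0105], [0, 0, 0.0105], [0, 0, 0.01], [0, 0, 0.01]])

```text
t: 5.98
tool_pos: [0.538, -0.1862, 0.348]
orientation: [-0.494, 3.102, -0.002]
force: [0.8, 0.4, -1.7]
opening: 0.0358
```

arm_command(xyz=[[0, 0, 0], [0, 0, 0]], turn=[[0, 0, 0], [0, 0, 0]])

```text
t: 6.22
tool_pos: [0.5388, -0.1832, 0.3471]
orientation: [-0.497, 3.101, -0.0]
force: [1.1, 1.0, -0.7]
opening: 0.0358
```

```bash
cat > held.py <<'E'
from h import *
import sys
u=np.array([.95,.3123]);v=np.array([-.3123,.95])
# orange points of the held board in press axes
for n in('scene','top'):
    p=read_camera(n); C=cloud(p); hsv=cv2.cvtColor(p['frame'],cv2.COLOR_RGB2HSV)
    X,Y,Z=C[...,0],C[...,1],C[...,2]
    m=(abs(X-.54)<.1)&(abs(Y+.18)<.1)&(Z>.05)&(hsv[...,0]<14)&(hsv[...,1]>190)&(hsv[...,2]>60)
    P=C[m]*1000; U=P[:,:2]@u; V=P[:,:2]@v
    if len(P): print(n,len(P),'U pct',np.percentile(U,[2,10,50,90,98]).round(1),'V',np.percentile(V,[1,50,99]).round(1),'Z',np.percentile(P[:,2],[1,10,50,90,99]).round(1), 'yaw',round(cv2.minAreaRect(P[:,:2].astype(np.float32))[2],1))
    for z0 in range(60,210,10):
        k=(abs(P[:,2]-z0)<5)
        if k.sum()>5: print('  z',z0,k.sum(),'U',np.percentile(U[k],[5,50,95]).round(1),'V',np.percentile(V[k],[2,98]).round(1))
    if len(sys.argv)>1: save(p,sys.argv[1]+n+'.png',(190,270,225,325) if n=='scene' else (205,320,300,430),5)
E
python3 held.py h1
```

```text
scene 874 U pct [459.5 461.5 463.6 465.7 466.8] V [-388.1 -340.2 -292.4] Z [ 94.2 102.  132.2 180.7 197.8] yaw 17.3
  z 90 11 U [460.7 462.7 464.1] V [-377.3 -294.5]
  z 100 105 U [460.7 463.5 466.5] V [-387.7 -293.2]
  z 110 119 U [460.8 463.9 466.3] V [-387.4 -293.5]
  z 120 110 U [461.  463.8 466.4] V [-386.5 -292.5]
  z 130 124 U [461.2 463.6 466.1] V [-386.3 -295.2]
  z 140 118 U [460.4 463.5 465.7] V [-387.9 -292.9]
  z 150 83 U [458.4 463.8 466. ] V [-385.5 -292.3]
  z 160 40 U [461.4 463.6 465.4] V [-358.  -323.8]
  z 170 46 U [461.4 463.7 465.2] V [-356.7 -324.8]
  z 180 44 U [461.3 463.8 466.1] V [-357.3 -325.9]
  z 190 48 U [461.5 463.2 465.7] V [-357.2 -325.8]
  z 200 22 U [455.  463.2 466. ] V [-356.1 -325.3]
```

arm_command(xyz=[[-0.24, -0.08, 0], [0, 0, 0], [0, 0, -2.5], [0, 0, -2.5], [0, 0, -1.5], [0, 0, -0.8], [0, 0, -0.4], [0, 0, -0.2], [0, 0, 0]], turn=[[0, 0, 0], [0, 0, 0], [0, 0, 0], [0, 0, 0], [0, 0, 0], [0, 0, 0], [0, 0, 0], [0, 0, 0], [0, 0, 0]])

```text
t: 7.45
tool_pos: [0.5364, -0.1847, 0.2678]
orientation: [-0.497, 3.101, -0.001]
force: [-0.5, 0.5, -0.1]
opening: 0.0361
```

arm_command(xyz=[[0, 0, -0.08], [0, 0, 0]], turn=[[0, 0, 0], [0, 0, 0]])

```text
t: 7.7
tool_pos: [0.5365, -0.1847, 0.2672]
orientation: [-0.497, 3.101, -0.001]
force: [-0.3, 0.4, 2.3]
opening: 0.0357
```

```bash
python3 held.py h2|grep -v '  z'
```

```text
scene 183 U pct [451.5 458.  460.8 462.9 464. ] V [-364.6 -341.3 -322.1] Z [ 65.5  78.6  97.  115.1 118.7] yaw 83.0
```

View pics/h2scene.png

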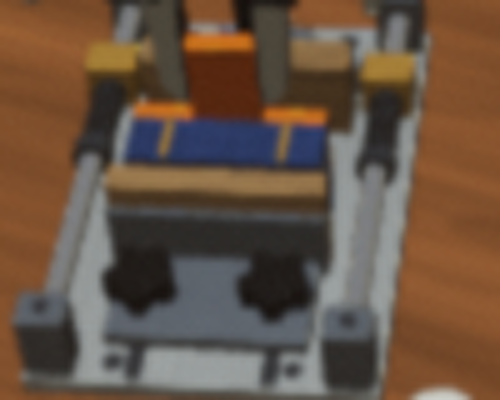

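arm_command(xyz=[[0, 0, 0], [0, 0, 0], [0, 0, 2], [0, 0, 5], [0.3, 4.5, 0], [0.5, 6, 0], [0.5, 6, 0], [0.5, 6, 0], [0.5, 6, 0], [0.5, 6, 0], [0.5, 5, 0], [0.33, 2.5, 0]], turn=[[0, 0, 0], [0, 0, 0], [0, 0, 0], [0, 0, 0], [0, 0, -0.0115], [0, 0, -0.0115], [0, 0, -0.0115], [0, 0, -0.0115], [0, 0, -0.0115], [0, 0, -0.0115], [0, 0, -0.0115], [0, 0, -0.0115]], gripper=6)

```text
t: 9.3
tool_pos: [0.5723, 0.2383, 0.3381]
orientation: [-0.357, 3.12, 0.001]
force: [0.7, -0.4, 0.2]
opening: 0.0598
```

arm_command(xyz=[[0, 0, 0], [0, 0, 0], [0, 0, -3], [0, 0, -2.8], [0, 0, -1.2], [0, 0, -0.6], [0, 0, 0]], turn=[[0, 0, 0], [0, 0, 0], [0, 0, 0], [0, 0, 0], [0, 0, 0], [0, 0, 0], [0, 0, 0]])

```text
t: 10.18
tool_pos: [0.5728, 0.2351, 0.261]
orientation: [-0.353, 3.121, 0.0]
force: [-0.4, 0.0, 0.2]
opening: 0.0599
```

arm_command(xyz=[[0, 0, 0], [0, 0, 0], [0, 0, 0], [0, 0, 0]], turn=[[0, 0, 0], [0, 0, 0], [0, 0, 0], [0, 0, 0]], gripper=0)

```text
t: 10.68
tool_pos: [0.5727, 0.2356, 0.261]
orientation: [-0.354, 3.121, 0.0]
force: [-0.5, 0.9, 2.5]
opening: 0.0356
```

```bash
python3 held.py h3
```

```text
scene 189 U pct [453.4 458.3 461.1 463.2 465. ] V [-382.8 -340.9 -322.5] Z [ 68.4  77.5  96.2 114.1 118.9] yaw 53.6
  z 70 9 U [452.6 455.8 458.4] V [-387.6 -296.6]
  z 80 43 U [457.1 461.1 463.2] V [-359.6 -324.3]
  z 90 36 U [459.5 461.1 464.2] V [-358.1 -325.2]
  z 100 43 U [458.2 461.4 464.2] V [-357.6 -324.5]
  z 110 39 U [459.1 461.2 463.6] V [-356.9 -326.2]
  z 120 18 U [458.7 462.  463.9] V [-357.3 -325. ]
top 5 U pct [446.8 446.9 447.1 452.3 454.3] V [-349.9 -327.  -326.4] Z [ 85.3  85.6 104.7 114.7 116.9] yaw 0.4
```

arm_command(xyz=[[0, 0, 2.0], [0, 0, 3.5], [0, 0, 3.0], [-0.24, -2.2, 0], [-0.5, -4.5, 0], [-0.7, -6, 0], [-0.7, -6, 0], [-0.7, -6, 0], [-0.7, -6, 0], [-0.6, -5.66, 0], [-0.5, -4, 0], [-0.2, -2, 0]], turn=[[0, 0, 0], [0, 0, 0], [0, 0, 0], [0, 0, 0.01], [0, 0, 0.01], [0, 0, 0.0105], [0, 0, 0.0105], [0, 0, 0.0105], [0, 0, 0.0105], [0, 0, 0.0105], [0, 0, 0.01], [0, 0, 0.01]])

```text
t: 12.28
tool_pos: [0.5234, -0.1905, 0.3466]
orientation: [-0.494, 3.102, -0.001]
force: [-0.6, -0.0, -1.0]
opening: 0.0358
```

arm_command(xyz=[[0, 0, 0], [0, 0, 0], [0, 0, 0]], turn=[[0, 0, 0], [0, 0, 0], [0, 0, 0]])

```text
t: 12.65
tool_pos: [0.5243, -0.1872, 0.3457]
orientation: [-0.499, 3.102, 0.0]
force: [0.2, -0.1, -1.0]
opening: 0.036
```

```bash
python3 held.py h4
```

```text
scene 1184 U pct [417.1 427.1 445.9 448.4 449.6] V [-387.9 -340.2 -292.1] Z [ 51.6  57.1 117.  172.4 196.6] yaw 18.2
  z 60 209 U [413.9 428.3 435.5] V [-390.3 -294.8]
  z 70 39 U [421.2 424.9 429.9] V [-369.3 -310.8]
  z 90 20 U [370.  445.2 447.7] V [-378.2 -296.1]
  z 100 115 U [443.2 446.4 449.4] V [-385.6 -293.3]
  z 110 109 U [444.1 446.5 448.9] V [-384.3 -294.5]
  z 120 106 U [444.  446.6 448.5] V [-385.3 -294.9]
  z 130 123 U [444.3 446.3 449.1] V [-385.4 -291.4]
  z 140 120 U [444.2 446.6 449.3] V [-385.1 -291.5]
  z 150 73 U [441.7 446.6 449.7] V [-386.4 -290.8]
  z 160 45 U [444.3 446.2 449.3] V [-356.5 -324.1]
  z 170 42 U [443.7 446.6 448.7] V [-357.1 -324.7]
  z 180 45 U [445.1 447.  449.1] V [-356.  -324.2]
  z 190 45 U [444.9 447.3 449.3] V [-357.4 -325.8]
  z 200 18 U [436.7 447.4 449.6] V [-358.3 -325.3]
top 66 U pct [386.6 388.1 396.2 402.5 406.3] V [-360.3 -345.5 -326.9] Z [ 87.4  91.6  98.5 105.  107.4] yaw 25.2
  z 90 15 U [399.  401.5 406.8] V [-359.8 -327.7]
  z 100 44 U [387.  395.1 400.3] V [-360.3 -328.1]
  z 110 7 U [390.2 391.6 394.9] V [-353.8 -330.9]
```

View pics/h4scene.png

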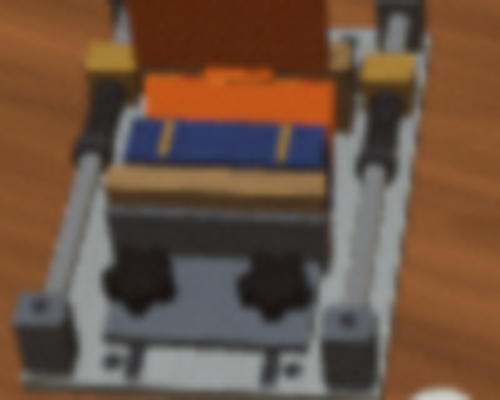

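arm_command(xyz=[[0, 0, 2.0], [0, 0, 2.5], [0.5, 3, 0], [0.8, 6, 0], [0.8, 6, 0], [0.8, 6, 0], [0.7, 3.7, -2], [0, 0, -4], [0, 0, -4], [0, 0, -2.5], [0, 0, -0.8], [0, 0, 0]], turn=[[0, 0, 0], [0, 0, 0], [0, 0, 0], [0, 0, 0], [0, 0, 0], [0, 0, 0], [0, 0, 0], [0, 0, 0], [0, 0, 0], [0, 0, 0], [0, 0, 0], [0, 0, 0]])

```text
t: 14.25
tool_pos: [0.5605, 0.0589, 0.2584]
orientation: [-0.498, 3.101, -0.0]
force: [-0.4, 0.5, -1.2]
opening: 0.0357
```

arm_command(xyz=[[0, 0, -0.2], [0, 0, 0]], turn=[[0, 0, 0], [0, 0, 0]])

```text
t: 14.5
tool_pos: [0.5606, 0.0588, 0.2567]
orientation: [-0.497, 3.1, -0.0]
force: [0.2, -0.1, -0.9]
opening: 0.0357
```

```bash
cat > lean.py <<'E'
from h import *
u=np.array([.95,.3123]);v=np.array([-.3123,.95])
for n in('scene','top'):
    p=read_camera(n); C=cloud(p); hsv=cv2.cvtColor(p['frame'],cv2.COLOR_RGB2HSV)
    X,Y,Z=C[...,0],C[...,1],C[...,2]
    m=(abs(X-.5)<.14)&(abs(Y+.19)<.13)&(Z>.02)&(hsv[...,0]<14)&(hsv[...,1]>190)&(hsv[...,2]>60)
    P=C[m]*1000; U=P[:,:2]@u; V=P[:,:2]@v
    for a in range(340,470,8):
        k=(abs(U-a)<4)
        if k.sum()>3: print(n,'U',a,k.sum(),'Z',np.percentile(P[k,2],[5,50,95]).round(1),'V',np.percentile(V[k],[3,50,97]).round(1))
    save(p,'lean'+n+'.png',(180,260,225,325) if n=='scene' else (225,325,320,430),6)
E
python3 lean.py
```

```text
scene U 372 7 Z [86.2 88.5 89.8] V [-351.6 -340.3 -333.1]
scene U 396 45 Z [ 92.1 101.7 105.4] V [-360.2 -341.3 -325.2]
scene U 404 69 Z [ 85.8  94.8 102.2] V [-359.5 -341.4 -324.8]
scene U 412 84 Z [56.4 81.8 91.3] V [-356.9 -341.2 -302.5]
scene U 420 80 Z [60.7 70.2 78.7] V [-387.9 -340.6 -310.4]
scene U 428 174 Z [53.7 60.6 68. ] V [-387.8 -342.6 -293.5]
scene U 436 103 Z [49.5 53.5 59.2] V [-385.6 -337.5 -294.7]
top U 388 24 Z [ 97.4 101.7 104.1] V [-358.6 -343.8 -329.7]
top U 396 29 Z [ 93.7 100.2 104.8] V [-358.5 -342.5 -326.9]
top U 404 36 Z [82.4 88.6 96.5] V [-360.9 -343.9 -327.5]
top U 412 33 Z [67.4 80.2 86.4] V [-359.6 -343.8 -326.2]
top U 420 73 Z [58.  63.  73.4] V [-390.1 -344.  -298.8]
top U 428 85 Z [50.3 57.6 64.9] V [-387.6 -342.6 -297.2]
top U 436 85 Z [40.6 47.  53.3] V [-388.6 -343.6 -298.7]
top U 444 85 Z [30.  36.9 43.4] V [-389.2 -343.2 -298.6]
top U 452 55 Z [22.7 27.8 32.3] V [-385.9 -342.3 -299. ]
```

```bash
python3 -c "
import cv2,numpy as np
a=cv2.imread('pics/leanscene.png');b=cv2.imread('pics/leantop.png');h=480
cv2.imwrite('pics/lean.png',cv2.resize(np.hstack([cv2.resize(a,(480,h)),cv2.resize(b,(480,h))]),(800,400)))"
```

```text
(no output)
```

View pics/lean.png

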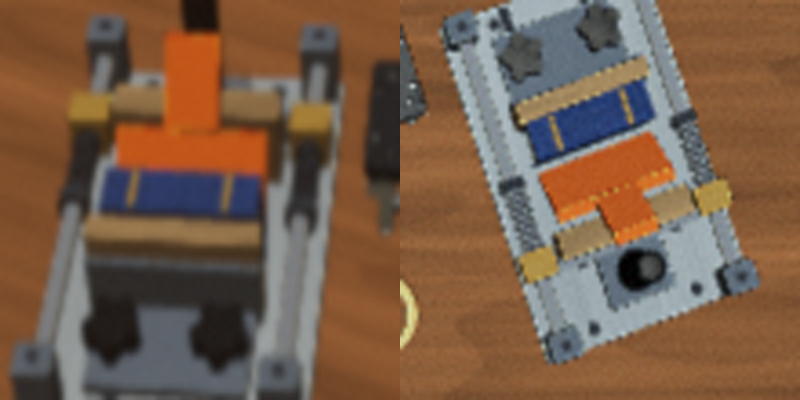

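arm_command(xyz=[[0, 0, -0.12], [0, 0, 0]], turn=[[0, 0, 0], [0, 0, 0]])

```text
t: 14.85
tool_pos: [0.5605, 0.0588, 0.255]
orientation: [-0.497, 3.101, -0.0]
force: [-0.8, 0.2, 3.8]
opening: 0.0358
```

arm_command(xyz=[[0, 0, 0], [0, 0, 0], [0, 0, 3], [0, 0, 6], [-1, -3, 0], [-1.6, -5.5, 0], [-1.6, -5.5, 0], [-1.6, -5.5, 0], [-1.26, -4.5, 0], [-0.5, -2, 0], [0, 0, 0], [0, 0, 0]], turn=[[0, 0, 0], [0, 0, 0], [0, 0, 0], [0, 0, 0], [0, 0, 0], [0, 0, 0], [0, 0, 0], [0, 0, 0], [0, 0, 0], [0, 0, 0], [0, 0, 0], [0, 0, 0]], gripper=6)

```text
t: 16.35
tool_pos: [0.4846, -0.2007, 0.344]
orientation: [0.498, -3.102, -0.001]
force: [-0.3, -0.1, -0.3]
opening: 0.06
```

arm_command(xyz=[[0, 0, -3], [0, 0, -3], [0, 0, -2], [0, 0, -0.9], [0, 0, 0]], turn=[[0, 0, 0], [0, 0, 0], [0, 0, 0], [0, 0, 0], [0, 0, 0]])

```text
t: 16.98
tool_pos: [0.4846, -0.2004, 0.2549]
orientation: [0.499, -3.101, -0.001]
force: [0.8, 0.1, -0.1]
opening: 0.0597
```

arm_command(xyz=[[0, 0, 0], [0, 0, 0], [0, 0, 0], [0, 0, 0]], turn=[[0, 0, 0], [0, 0, 0], [0, 0, 0], [0, 0, 0]], gripper=0, force=55)

```text
t: 17.48
tool_pos: [0.4847, -0.2014, 0.2559]
orientation: [-0.497, 3.101, -0.001]
force: [-0.8, -0.9, 2.5]
opening: 0.0359
```

arm_command(xyz=[[0, 0, 2], [0, 0, 4], [0, 0, 4], [0, 0, 0], [2.07, 0.68, -0.14], [2.03, 0.67, -0.43], [1.97, 0.65, -0.7], [1.86, 0.61, -0.97], [1.73, 0.57, -1.21], [0, 0, 0], [0, 0, 0]], turn=[[0, 0, 0], [0, 0, 0], [0, 0, 0], [0, 0, 0], [-0.041, 0.124, 0], [-0.041, 0.124, 0], [-0.041, 0.124, 0], [-0.041, 0.124, 0], [-0.041, 0.124, 0], [0, 0, 0], [0, 0, 0]])

```text
t: 18.85
tool_pos: [0.5808, -0.1695, 0.3203]
orientation: [0.396, -2.464, 0.134]
force: [0.1, 0.4, -0.3]
opening: 0.0357
```

```bash
sed -i 's/abs(X-.54)<.1)&(abs(Y+.18)<.1)/abs(X-.52)<.14)\&(abs(Y+.19)<.12)/; s/range(60,210,10)/range(60,240,10)/' held.py; python3 held.py h5
```

```text
scene 745 U pct [400.  401.4 403.7 406.  407.1] V [-389.4 -341.6 -292.6] Z [ 97.3 104.4 130.8 160.5 179.5] yaw 17.8
  z 100 82 U [400.7 403.3 405.9] V [-386.3 -294.7]
  z 110 109 U [401.2 403.7 406. ] V [-386.3 -293.3]
  z 120 115 U [401.  403.9 406.9] V [-388.  -292.3]
  z 130 112 U [401.1 403.4 406.5] V [-386.9 -296.1]
  z 140 120 U [400.9 403.8 406.5] V [-388.6 -293. ]
  z 150 103 U [400.2 404.  406.7] V [-390.  -297.8]
  z 160 48 U [400.7 403.7 406.7] V [-357.7 -323.7]
  z 170 40 U [400.6 404.1 406.8] V [-357.9 -323.9]
  z 180 11 U [402.4 404.  406.6] V [-356.1 -340.8]
```

arm_command(xyz=[[1.5, 0.5, 0], [2.5, 0.8, 0], [1.46, 0.5, 0], [0, 0, 0], [0, 0, -2.5], [0, 0, -2.5], [0, 0, -2], [0, 0, -0.8], [0, 0, -0.3], [0, 0, 0]], turn=[[0, 0, 0], [0, 0, 0], [0, 0, 0], [0, 0, 0], [0, 0, 0], [0, 0, 0], [0, 0, 0], [0, 0, 0], [0, 0, 0], [0, 0, 0]])

```text
t: 20.2
tool_pos: [0.636, -0.1514, 0.2402]
orientation: [0.395, -2.463, 0.135]
force: [0.5, 0.3, -1.1]
opening: 0.0357
```

arm_command(xyz=[[0, 0, -0.15], [0, 0, 0]], turn=[[0, 0, 0], [0, 0, 0]])

```text
t: 20.45
tool_pos: [0.6359, -0.1514, 0.2388]
orientation: [0.395, -2.463, 0.135]
force: [0.2, 0.0, -0.1]
opening: 0.0356
```

```bash
python3 held.py h6
```

```text
scene 36 U pct [456.4 457.3 461.7 531.2 531.9] V [-386.3 -349.  -292.7] Z [ 70.   71.8  81.6 147.7 149.1] yaw 16.6
  z 70 7 U [456.1 457.  459.7] V [-387.  -294.5]
  z 80 14 U [459.3 461.6 463.3] V [-358.5 -324.6]
  z 90 7 U [460.3 463.5 465.5] V [-357.6 -346. ]
  z 150 7 U [530.1 531.3 532.6] V [-364.1 -296. ]
top 1 U pct [448.7 448.7 448.7 448.7 448.7] V [-353.3 -353.3 -353.3] Z [115.3 115.3 115.3 115.3 115.3] yaw 0.0
```

arm_command(xyz=[[0, 0, -0.1], [0, 0, 0]], turn=[[0, 0, 0], [0, 0, 0]])

```text
t: 20.8
tool_pos: [0.6358, -0.1514, 0.2375]
orientation: [0.395, -2.462, 0.135]
force: [0.2, 0.1, 0.4]
opening: 0.0351
```

arm_command(xyz=[[0, 0, -0.08], [0, 0, 0]], turn=[[0, 0, 0], [0, 0, 0]])

```text
t: 21.05
tool_pos: [0.6359, -0.1515, 0.2374]
orientation: [0.395, -2.462, 0.135]
force: [-0.9, -0.8, 5.7]
opening: 0.0352
```

arm_command(xyz=[[0, 0, 0], [0, 0, 0], [1.16, 0.38, 1.59], [2.31, 0.76, 3.17], [-1, 1, 2], [-2, 3, 2], [-2, 4, 1], [-2, 4, 1], [-2, 4, 0], [-2, 3.9, 0], [0, 0, 0], [0, 0, 0]], turn=[[0, 0, 0], [0, 0, 0], [0, 0, 0], [0, 0, 0], [0, 0, 0], [0.041, -0.124, 0], [0.041, -0.124, 0], [0.041, -0.124, 0], [0.041, -0.124, 0], [0.041, -0.124, 0], [0, 0, 0], [0, 0, 0]], gripper=6)

```text
t: 22.55
tool_pos: [0.5605, 0.0588, 0.3443]
orientation: [0.498, -3.101, 0.001]
force: [-0.0, 0.0, -0.1]
opening: 0.0599
```

```bash
python3 held.py h7; python3 - <<'E'
from h import *
print({k:np.round(robot.read_state()[k],4) for k in('tool_pos','orientation')})
E
```

```text
scene 187 U pct [454.3 458.6 461.3 463.2 463.9] V [-385.  -340.9 -321.6] Z [ 69.5  78.2  95.5 114.8 117.7] yaw 21.6
  z 70 9 U [452.6 455.6 458.4] V [-387.9 -296.3]
  z 80 38 U [456.7 460.7 463.3] V [-359.4 -323.7]
  z 90 41 U [458.1 462.1 463.5] V [-358.2 -324.9]
  z 100 44 U [459.3 461.  463.6] V [-357.2 -324.4]
  z 110 37 U [459.9 461.5 463.6] V [-356.2 -325.4]
  z 120 18 U [457.1 460.7 463.1] V [-357.2 -324.7]
top 4 U pct [447.5 447.7 449.5 453.6 454.6] V [-341.7 -326.5 -326.2] Z [ 84.9  86.1  93.9 103.9 106. ] yaw 82.8
{'tool_pos': array([0.5612, 0.0582, 0.3442]), 'orientation': array([ 4.9640e-01, -3.1016e+00,  1.0000e-03])}
```

arm_command(xyz=[[0, 0, -3], [0, 0, -3], [0, 0, -2], [0, 0, -0.9], [0, 0, 0]], turn=[[0, 0, 0], [0, 0, 0], [0, 0, 0], [0, 0, 0], [0, 0, 0]])

```text
t: 23.28
tool_pos: [0.5606, 0.0588, 0.2547]
orientation: [0.497, -3.101, -0.0]
force: [-0.5, -0.2, -0.2]
opening: 0.0603
```

arm_command(xyz=[[0, 0, 0], [0, 0, 0], [0, 0, 0], [0, 0, 0], [0, 0, 2], [0, 0, 5], [0, 0, 5], [0, 0, 2.5]], turn=[[0, 0, 0], [0, 0, 0], [0, 0, 0], [0, 0, 0], [0, 0, 0], [0, 0, 0], [0, 0, 0], [0, 0, 0]], gripper=0, force=45)

```text
t: 24.28
tool_pos: [0.5608, 0.0591, 0.4051]
orientation: [-0.497, 3.097, -0.001]
force: [0.6, -0.6, -0.5]
opening: 0.0356
```

arm_command(xyz=[[-0.3, -2, 0], [-0.7, -4.8, 0], [-0.9, -6, 0], [-0.9, -6, 0], [-0.6, -4, 0], [-0.25, -1.8, 0], [0, 0, 0], [0, 0, 0], [0, 0, 0]], turn=[[0, 0, 0], [0, 0, 0], [0, 0, 0], [0, 0, 0], [0, 0, 0], [0, 0, 0], [0, 0, 0], [0, 0, 0], [0, 0, 0]])

```text
t: 25.4
tool_pos: [0.5242, -0.1857, 0.3999]
orientation: [0.501, -3.101, -0.001]
force: [1.7, 0.1, -1.6]
opening: 0.0356
```

```bash
python3 held.py h8
```

```text
scene 1175 U pct [442.5 444.1 446.6 460.4 463.2] V [-386.8 -338.8 -289.8] Z [ 76.6 102.  179.1 231.3 251.9] yaw 58.0
  z 70 8 U [453.3 455.3 457.6] V [-384.9 -291.4]
  z 80 39 U [458.2 461.  463. ] V [-359.6 -323.9]
  z 90 41 U [459.  461.9 464. ] V [-358.4 -324.2]
  z 100 44 U [458.5 461.1 463.7] V [-357.9 -324.2]
  z 110 37 U [459.  461.2 463.9] V [-355.4 -325.9]
  z 120 16 U [451.2 461.7 464. ] V [-355.3 -324.4]
  z 150 99 U [443.9 446.  448.3] V [-381.9 -291.7]
  z 160 119 U [443.8 446.3 449.2] V [-385.5 -290.3]
  z 170 137 U [443.4 446.3 448.5] V [-386.6 -290.4]
  z 180 126 U [443.9 446.3 449.1] V [-387.  -291.6]
  z 190 137 U [443.9 446.1 448.7] V [-386.6 -291.5]
  z 200 121 U [442.7 446.3 449.6] V [-386.7 -289.4]
  z 210 50 U [443.2 446.5 449.2] V [-355.3 -321.7]
  z 220 50 U [443.3 446.2 448.7] V [-356.1 -323.2]
  z 230 51 U [443.9 446.3 448.9] V [-355.2 -324.5]
```

arm_command(xyz=[[0, 0, -3], [0, 0, -3.5], [0, 0, -3.2], [0, 0, -2], [0, 0, -1], [0, 0, -0.4], [0, 0, 0]], turn=[[0, 0, 0], [0, 0, 0], [0, 0, 0], [0, 0, 0], [0, 0, 0], [0, 0, 0], [0, 0, 0]])

```text
t: 26.38
tool_pos: [0.5243, -0.1871, 0.2699]
orientation: [-0.498, 3.101, -0.001]
force: [-0.6, 0.4, -0.9]
opening: 0.036
```

arm_command(xyz=[[0, 0, -0.1], [0, 0, 0]], turn=[[0, 0, 0], [0, 0, 0]])

```text
t: 26.62
tool_pos: [0.5242, -0.1871, 0.2687]
orientation: [-0.498, 3.101, -0.001]
force: [-0.0, -0.1, -0.7]
opening: 0.0355
```

arm_command(xyz=[[0, 0, -0.1], [0, 0, 0]], turn=[[0, 0, 0], [0, 0, 0]])

```text
t: 26.88
tool_pos: [0.5242, -0.1871, 0.2678]
orientation: [-0.498, 3.101, -0.001]
force: [-1.5, 0.0, 4.1]
opening: 0.0354
```

arm_command(xyz=[[0, 0, -0.08], [0, 0, 0]], turn=[[0, 0, 0], [0, 0, 0]])

```text
t: 27.12
tool_pos: [0.5243, -0.1871, 0.2678]
orientation: [-0.498, 3.101, -0.001]
force: [-3.9, 1.3, 11.8]
opening: 0.0357
```

arm_command(xyz=[[0, 0, 0], [0, 0, 0], [0, 0, 2], [0, 0, 5.5], [0.1, 4.4, 0], [0.2, 6, 0], [0.2, 6, 0], [0.2, 6, 0], [0.2, 6, 0], [0.2, 6, 0], [0.2, 4.5, 0], [0.12, 2.5, 0]], turn=[[0, 0, 0], [0, 0, 0], [0, 0, 0], [0, 0, 0], [0, 0, -0.0115], [0, 0, -0.0115], [0, 0, -0.0115], [0, 0, -0.0115], [0, 0, -0.0115], [0, 0, -0.0115], [0, 0, -0.0115], [0, 0, -0.0115]], gripper=6)

```text
t: 28.62
tool_pos: [0.5379, 0.2295, 0.3428]
orientation: [-0.357, 3.12, 0.001]
force: [-0.2, -0.1, -0.5]
opening: 0.0599
```

```bash
python3 held.py h9; python3 - <<'E'
from gap import *
p=read_camera('top');o=np.array([.5455,-.1805]);xs=np.arange(-100,60,.5)/1000;ys=np.arange(-70,71,1)/1000
out=[]
for z in(.063,.068,.072,.118):
    s=strip(p,z,o,xs,ys); out.append(s[40:101])
cv2.imwrite('pics/st2.png',cv2.resize(np.vstack(out)[...,::-1],None,fx=2.4,fy=2.4))
E
```

```text
scene 247 U pct [436.  445.4 460.6 463.1 464.3] V [-384.2 -336.5 -290.7] Z [ 62.2  69.8  93.9 115.8 119.7] yaw 53.5
  z 70 38 U [434.6 447.7 458.7] V [-387.4 -290.8]
  z 80 37 U [448.  461.2 463.2] V [-359.1 -322.7]
  z 90 48 U [447.1 461.3 463.7] V [-357.9 -323.4]
  z 100 47 U [458.4 461.1 463.8] V [-357.  -323.8]
  z 110 41 U [447.  460.8 463.4] V [-356.  -322.7]
  z 120 31 U [442.7 460.7 464. ] V [-356.5 -322.8]
top 7 U pct [434.4 435.6 447.3 452.3 454.4] V [-341.1 -325.8 -324.7] Z [ 84.   84.1 100.8 110.  111.5] yaw 81.6
```

View pics/st2.png

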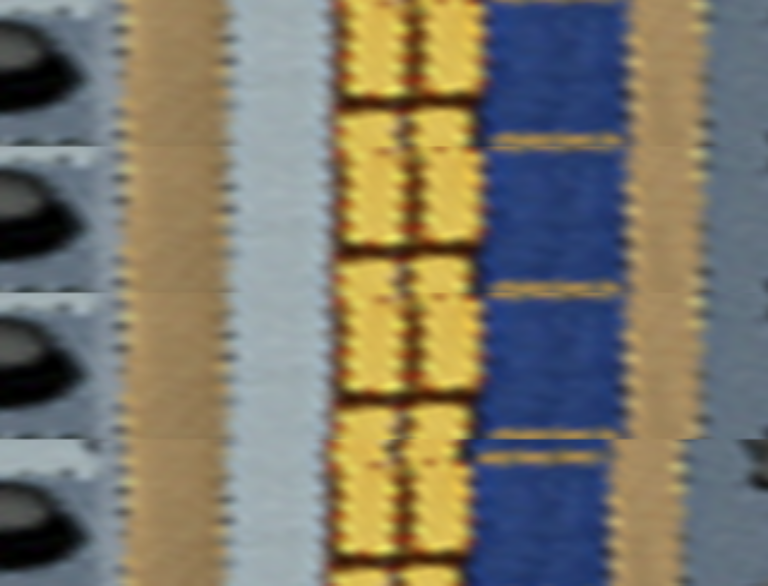

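arm_command(xyz=[[0, 0, 0], [0, 0, 0], [0, 0, -3], [0, 0, -3], [0, 0, -1.5], [0, 0, -0.5], [0, 0, 0]], turn=[[0, 0, 0], [0, 0, 0], [0, 0, 0], [0, 0, 0], [0, 0, 0], [0, 0, 0], [0, 0, 0]])

```text
t: 29.65
tool_pos: [0.5384, 0.2269, 0.2619]
orientation: [-0.354, 3.121, 0.0]
force: [-0.0, -0.6, -0.5]
opening: 0.0599
```

arm_command(xyz=[[0, 0, 0], [0, 0, 0], [0, 0, 0], [0, 0, 0]], turn=[[0, 0, 0], [0, 0, 0], [0, 0, 0], [0, 0, 0]], gripper=0)

```text
t: 30.15
tool_pos: [0.5383, 0.2272, 0.2618]
orientation: [-0.355, 3.121, 0.0]
force: [0.1, 0.7, 3.6]
opening: 0.0356
```

arm_command(xyz=[[0, 0, 2], [0, 0, 4], [0, 0, 5], [0, 0, 3], [0, -2.5, 0], [-0.3, -5, 0], [-0.5, -6, 0], [-0.5, -6, 0], [-0.5, -6, 0], [-0.5, -6, 0], [-0.3, -5, 0], [-0.22, -3.5, 0]], turn=[[0, 0, 0], [0, 0, 0], [0, 0, 0], [0, 0, 0], [0, 0, 0.0115], [0, 0, 0.0115], [0, 0, 0.0115], [0, 0, 0.0115], [0, 0, 0.0115], [0, 0, 0.0115], [0, 0, 0.0115], [0, 0, 0.0115]])

```text
t: 31.65
tool_pos: [0.5092, -0.1752, 0.4025]
orientation: [-0.496, 3.102, -0.001]
force: [0.1, -0.5, -1.2]
opening: 0.0356
```

arm_command(xyz=[[0, -1.87, 0], [0, 0, 0], [0, 0, 0], [0, 0, 0]], turn=[[0, 0, 0], [0, 0, 0], [0, 0, 0], [0, 0, 0]])

```text
t: 32.15
tool_pos: [0.5102, -0.1904, 0.4013]
orientation: [-0.5, 3.101, 0.0]
force: [0.5, 0.1, 0.1]
opening: 0.0354
```

```bash
python3 held.py ha
```

```text
scene 1214 U pct [425.7 428.6 431.3 460.6 463.1] V [-387.5 -337.6 -289.6] Z [ 66.9  91.7 175.9 228.1 250.8] yaw 60.3
  z 70 42 U [432.3 445.7 455.1] V [-386.2 -290.8]
  z 80 42 U [448.4 461.1 463.3] V [-359.3 -322.7]
  z 90 49 U [447.6 461.1 463.8] V [-358.6 -322.3]
  z 100 42 U [457.  461.3 463.5] V [-357.4 -323.7]
  z 110 45 U [450.  461.3 463.6] V [-356.  -322.9]
  z 120 30 U [442.1 460.1 464.9] V [-351.  -322.3]
  z 150 89 U [428.  430.9 433.5] V [-385.  -289.7]
  z 160 125 U [428.1 430.6 433.4] V [-387.4 -290.7]
  z 170 127 U [428.1 430.9 433.2] V [-384.9 -290.7]
  z 180 131 U [428.2 430.9 433.5] V [-385.8 -290.2]
  z 190 133 U [428.3 430.9 433.6] V [-385.8 -289.7]
  z 200 118 U [425.9 430.9 433.5] V [-388.1 -289.3]
  z 210 47 U [428.2 430.5 433.3] V [-355.1 -321.8]
  z 220 50 U [427.5 430.6 432.8] V [-354.2 -323.1]
  z 230 47 U [427.6 430.9 432.9] V [-355.6 -324.4]
```

arm_command(xyz=[[0, 0, -3], [0, 0, -3.5], [0, 0, -3.2], [0, 0, -2], [0, 0, -1], [0, 0, -0.5], [0, 0, 0]], turn=[[0, 0, 0], [0, 0, 0], [0, 0, 0], [0, 0, 0], [0, 0, 0], [0, 0, 0], [0, 0, 0]])

```text
t: 33.12
tool_pos: [0.5102, -0.1916, 0.2697]
orientation: [-0.498, 3.101, -0.001]
force: [-0.8, 0.7, -1.6]
opening: 0.0356
```

arm_command(xyz=[[0, 0, -0.1], [0, 0, 0]], turn=[[0, 0, 0], [0, 0, 0]])

```text
t: 33.38
tool_pos: [0.5101, -0.1918, 0.2689]
orientation: [-0.497, 3.101, -0.001]
force: [0.5, 0.6, -1.0]
opening: 0.0359
```

arm_command(xyz=[[0, 0, -0.1], [0, 0, 0]], turn=[[0, 0, 0], [0, 0, 0]])

```text
t: 33.62
tool_pos: [0.5101, -0.1918, 0.2678]
orientation: [-0.498, 3.101, -0.001]
force: [-0.6, 0.6, 3.2]
opening: 0.0357
```

arm_command(xyz=[[0, 0, 0], [0, 0, 0], [0, 0, 3], [0, 0, 6], [-1, -0.35, 0], [-1, -0.35, 0], [-1, -0.35, 0], [-1, -0.35, 0], [-1, -0.35, 0], [-0.77, -0.3, 0], [0, 0, 0], [0, 0, 0]], turn=[[0, 0, 0], [0, 0, 0], [0, 0, 0], [0, 0, 0], [0, 0, -0.1745], [0, 0, -0.1745], [0, 0, -0.1745], [0, 0, -0.1745], [0, 0, -0.1745], [0, 0, -0.1745], [0, 0, -0.1745], [0, 0, -0.1745]], gripper=6)

```text
t: 35.12
tool_pos: [0.452, -0.2122, 0.3571]
orientation: [-1.62, -2.691, -0.0]
force: [0.5, -0.1, -0.0]
opening: 0.06
```

arm_command(xyz=[[0, 0, 0], [0, 0, 0], [0, 0, 0], [0, 0, 0]], turn=[[0, 0, -0.175], [0, 0, 0], [0, 0, 0], [0, 0, 0]], gripper=5)

```text
t: 35.62
tool_pos: [0.4522, -0.2122, 0.3572]
orientation: [-1.839, -2.547, 0.0]
force: [0.9, -0.5, -0.2]
opening: 0.0502
```

```bash
python3 held.py hb; python3 - <<'E'
from h import *
p=read_camera('scene'); save(p,'pre.png',(165,265,220,330),5.5)
E
```

```text
scene 309 U pct [419.5 429.3 459.6 463.3 464.6] V [-385.1 -333.8 -290.4] Z [ 57.4  68.   92.3 116.2 120.5] yaw 56.9
  z 60 8 U [415.7 435.  446.5] V [-393.7 -290.3]
  z 70 59 U [426.5 443.5 456.7] V [-385.  -290.4]
  z 80 46 U [388.6 460.3 463.4] V [-359.1 -322.6]
  z 90 53 U [442.6 461.1 464.4] V [-358.  -322.6]
  z 100 50 U [434.8 460.7 464.4] V [-358.  -322.7]
  z 110 50 U [430.  460.9 463.6] V [-358.3 -322.7]
  z 120 41 U [421.3 453.  463.8] V [-358.2 -322.5]
top 8 U pct [419.4 422.3 435.3 451.8 454.2] V [-331.6 -325.4 -324.6] Z [ 83.4  84.   96.4 105.8 115.7] yaw 20.8
```

View pics/pre.png

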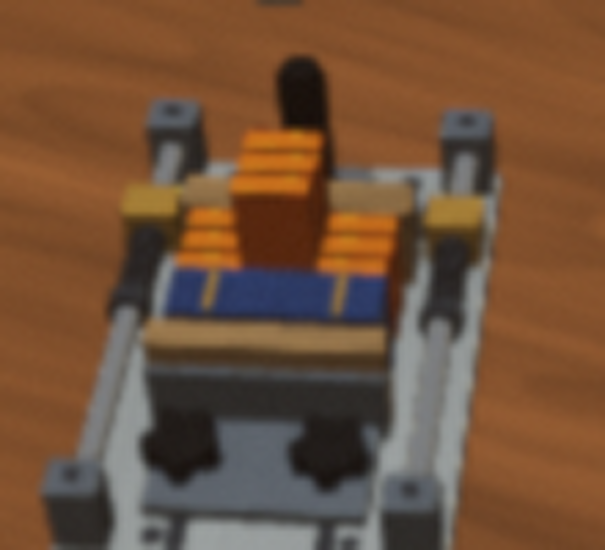

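arm_command(xyz=[[0, 0, -3], [0, 0, -3], [0, 0, -2], [0, 0, -1], [0, 0, -0.3], [0, 0, 0]], turn=[[0, 0, 0], [0, 0, 0], [0, 0, 0], [0, 0, 0], [0, 0, 0], [0, 0, 0]])

```text
t: 36.52
tool_pos: [0.4525, -0.2123, 0.2649]
orientation: [1.841, 2.545, 0.0]
force: [0.2, 0.2, 0.2]
opening: 0.0501
```

arm_command(xyz=[[0, 0, 0], [0, 0, 0], [0, 0, 0], [0, 0, 0]], turn=[[0, 0, 0], [0, 0, 0], [0, 0, 0], [0, 0, 0]], gripper=0, force=50)

```text
t: 37.02
tool_pos: [0.4528, -0.2121, 0.2647]
orientation: [1.841, 2.544, 0.002]
force: [4.0, 2.0, -1.1]
opening: 0.0231
```

arm_command(xyz=[[0.19, 0.06, 0], [0.19, 0.06, 0], [0.19, 0.06, 0], [0.19, 0.06, 0], [0.19, 0.06, 0], [0, 0, 0]], turn=[[0, 0, 0], [0, 0, 0], [0, 0, 0], [0, 0, 0], [0, 0, 0], [0, 0, 0]])

```text
t: 37.78
tool_pos: [0.4616, -0.2093, 0.2646]
orientation: [-1.841, -2.545, 0.001]
force: [-3.7, -0.0, 6.8]
opening: 0.0231
```

arm_command(xyz=[[0.14, 0.05, 0], [0.14, 0.05, 0], [0, 0, 0]], turn=[[0, 0, 0], [0, 0, 0], [0, 0, 0]])

```text
t: 38.15
tool_pos: [0.4643, -0.2084, 0.2646]
orientation: [-1.841, -2.544, 0.002]
force: [-4.6, 0.0, 7.6]
opening: 0.0231
```

arm_command(xyz=[[0.1, 0.03, 0], [0.1, 0.03, 0], [0, 0, 0]], turn=[[0, 0, 0], [0, 0, 0], [0, 0, 0]])

```text
t: 38.52
tool_pos: [0.4662, -0.2078, 0.2646]
orientation: [-1.841, -2.544, 0.002]
force: [-6.4, -0.5, 7.3]
opening: 0.0231
```

arm_command(xyz=[[0.1, 0.03, 0], [0, 0, 0]], turn=[[0, 0, 0], [0, 0, 0]])

```text
t: 38.78
tool_pos: [0.4671, -0.2075, 0.2646]
orientation: [-1.841, -2.544, 0.002]
force: [-6.3, 0.3, 8.4]
opening: 0.0232
```

arm_command(xyz=[[0.1, 0.03, 0], [0, 0, 0]], turn=[[0, 0, 0], [0, 0, 0]])

```text
t: 39.02
tool_pos: [0.4681, -0.2072, 0.2646]
orientation: [-1.841, -2.544, 0.002]
force: [-7.6, 0.2, 7.9]
opening: 0.0234
```

arm_command(xyz=[[0.08, 0.025, 0], [0, 0, 0]], turn=[[0, 0, 0], [0, 0, 0]])

```text
t: 39.28
tool_pos: [0.4688, -0.207, 0.2646]
orientation: [-1.841, -2.544, 0.002]
force: [-7.5, 0.2, 7.6]
opening: 0.0231
```

arm_command(xyz=[[0.08, 0.025, 0], [0, 0, 0]], turn=[[0, 0, 0], [0, 0, 0]])

```text
t: 39.52
tool_pos: [0.4696, -0.2067, 0.2646]
orientation: [-1.841, -2.544, 0.002]
force: [-8.4, 0.1, 7.9]
opening: 0.0232
```

arm_command(xyz=[[0.08, 0.025, 0], [0, 0, 0]], turn=[[0, 0, 0], [0, 0, 0]])

```text
t: 39.78
tool_pos: [0.47, -0.2066, 0.2646]
orientation: [-1.841, -2.543, 0.004]
force: [-11.9, -0.9, 10.5]
opening: 0.0234
```

arm_command(xyz=[[0.06, 0.02, 0], [0, 0, 0]], turn=[[0, 0, 0], [0, 0, 0]])

```text
t: 40.02
tool_pos: [0.4703, -0.2066, 0.2646]
orientation: [-1.84, -2.542, 0.005]
force: [-14.3, -1.6, 12.9]
opening: 0.0234
```

```bash
python3 held.py hc; python3 - <<'E'
from h import *
p=read_camera('scene'); save(p,'fin.png',(165,265,220,330),5.5)
E
```

```text
scene 242 U pct [429.3 441.7 463.5 466.1 467.4] V [-388.7 -337.3 -290.7] Z [ 61.6  71.3  97.4 116.2 121. ] yaw 51.2
  z 70 26 U [434.3 443.5 454.2] V [-388.4 -295.5]
  z 80 33 U [445.8 463.4 467. ] V [-359.2 -322.2]
  z 90 48 U [453.  464.3 467. ] V [-358.  -322.7]
  z 100 48 U [451.9 463.8 466.7] V [-358.5 -322.7]
  z 110 46 U [449.1 464.  466.6] V [-355.6 -322.5]
  z 120 35 U [440.  461.5 466.8] V [-356.1 -322.5]
top 2 U pct [438.3 438.3 438.3 438.3 438.3] V [-331.1 -328.5 -325.8] Z [ 67.1  71.7  92.  112.4 116.9] yaw 108.4
```

View pics/fin.png

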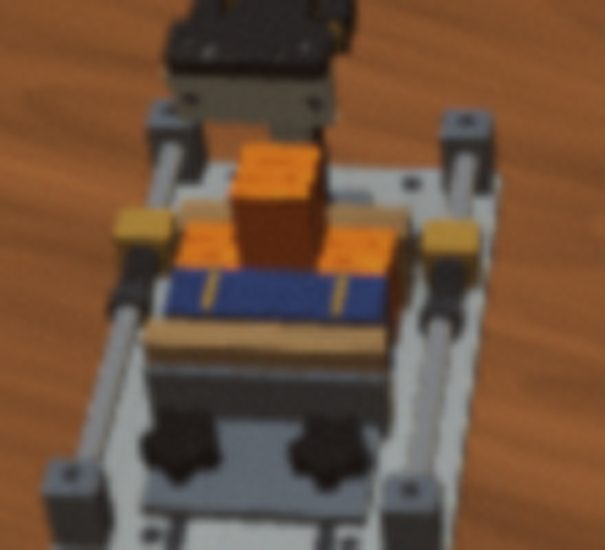

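arm_command(xyz=[[0.1, 0.03, 0.02], [0.1, 0.03, 0.02], [0, 0, 0]], turn=[[0, 0, 0], [0, 0, 0], [0, 0, 0]], force=60)

```text
t: 40.55
tool_pos: [0.471, -0.2065, 0.2646]
orientation: [-1.839, -2.539, 0.009]
force: [-25.2, -4.5, 17.3]
opening: 0.0229
```

arm_command(xyz=[[0.1, 0.03, 0.03], [0.1, 0.03, 0.03], [0, 0, 0]], turn=[[0, 0, 0], [0, 0, 0], [0, 0, 0]])

```text
t: 40.92
tool_pos: [0.4718, -0.2063, 0.2646]
orientation: [-1.838, -2.536, 0.013]
force: [-33.9, -8.4, 19.4]
opening: 0.0232
```

arm_command(xyz=[[0.1, 0.03, 0.03], [0.06, 0.02, 0.02], [0, 0, 0], [0, 0, 0], [0, 0, 0], [0, 0, 0], [0, 0, 0], [0, 0, 0]], turn=[[0, 0, 0], [0, 0, 0], [0, 0, 0], [0, 0, 0], [0, 0, 0], [0, 0, 0], [0, 0, 0], [0, 0, 0]])

```text
t: 41.92
tool_pos: [0.4724, -0.2062, 0.2645]
orientation: [-1.837, -2.534, 0.017]
force: [-39.3, -10.5, 20.1]
opening: 0.0233
```

```bash
python3 held.py|head -8; python3 - <<'E'
from h import *
for n in('scene','top'):
    p=read_camera(n); C=cloud(p)
    for q in ['book_mid','tape','spool','glue','pot','stapler','brush']:
        for m in spotter.masks_of(p,q)[:2]:
            print(n,q,round(m['confidence'],2),np.round(np.nanmedian(C[m['pixels']],0),3))
print(robot.read_state()['force'],robot.read_state()['t'])
E
```

```text
scene 239 U pct [433.  441.8 463.5 465.9 467.2] V [-386.6 -337.2 -290.4] Z [ 62.8  70.2  97.2 116.3 120.3] yaw 50.4
  z 70 23 U [434.2 440.7 453.1] V [-389.1 -290.3]
  z 80 38 U [446.6 462.5 465.4] V [-358.6 -322. ]
  z 90 46 U [449.4 464.4 466.8] V [-357.7 -323.3]
  z 100 49 U [453.1 464.4 467.1] V [-359.4 -322.7]
  z 110 47 U [446.3 463.8 466.6] V [-355.8 -322.6]
  z 120 32 U [440.9 457.7 466.6] V [-355.6 -322.6]
top 2 U pct [438.2 438.2 438.3 438.4 438.4] V [-331.8 -328.7 -325.6] Z [ 68.5  72.5  90.4 108.3 112.3] yaw 110.1
scene book_mid 0.86 [ 0.564 -0.172  0.073]
scene tape 0.64 [ 0.432 -0.001  0.019]
scene spool 0.73 [ 0.658 -0.475  0.018]
scene spool 0.69 [0.691 0.    0.048]
scene glue 0.95 [0.801 0.07  0.064]
scene glue 0.57 [0.44  0.429 0.06 ]
scene pot 0.85 [ 0.811 -0.049  0.074]
scene pot 0.7 [0.801 0.071 0.059]
scene stapler 0.78 [0.6   0.506 0.053]
scene stapler 0.61 [ 0.524 -0.156  0.07 ]
scene brush 0.61 [ 0.658 -0.475  0.018]
scene brush 0.18 [ 0.546 -0.178  0.096]
top book_mid 0.52 [ 0.556 -0.15   0.072]
top tape 0.62 [ 0.421 -0.002  0.022]
top spool 0.57 [ 0.675 -0.006  0.066]
top spool 0.22 [ 0.481 -0.146  0.053]
top glue 0.65 [ 0.647 -0.482  0.018]
top glue 0.63 [0.428 0.421 0.068]
top pot 0.94 [ 0.782 -0.061  0.082]
top pot 0.16 [ 0.506 -0.161  0.068]
top stapler 0.91 [0.581 0.499 0.054]
top stapler 0.66 [ 0.48  -0.148  0.053]
top brush 0.85 [ 0.645 -0.482  0.018]
top brush 0.21 [ 0.676 -0.006  0.065]
[-39.30994826 -11.0195001   20.25250648] 42.825
```

Everything is in place: the stack is tight, the push is steady, and the other things have not moved. I'm handing it in.

```bash
python3 -c "
from plant import robot
print(robot.close_job()); s=robot.read_state(); print(s['t'],s['force'])"
```

```text
the job is handed in; nothing more can be done
None
the job is handed in; nothing more can be done
```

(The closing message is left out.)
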